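# Snap the popped pump cover home with the seating tool

## Robot

A 6-joint arm with a two-finger parallel gripper is mounted at the origin on a cart in front of the work surface, level with it; the furniture and walls round the work are solid. World frame = base frame: x ahead of the robot, y to its left, z up, the work surface at z = 0. Lengths are in m, angles in rad, forces in N, time in s.
With the tool pointing down it reaches from about 0.4 to 0.825 m from the base axis. Payload 7 kg.
Tool frame: the origin (TCP) lies on the centre line of the jaws, within the pads' length; the fingertips stand 22 mm ahead of it and the grasp point (between the pads) lies 3 mm ahead of it; z points along the fingers, y is the line along which they close (so a half turn about z gives the same grasp; the last joint's range is limited). The gripper opens to 88 mm and grips with 3 to 60 N. Pads are 19 mm wide; open, the fingers measure 130 mm over their backs; the gripper's body (78 mm by 193 mm) begins 47 mm behind the grasp point.
Start: joints at [1.575, 0.359, 0.012, 0, -1.224, -0.288], TCP at [0.189, 0.648, 0.249] pointing down, gripper open.
Joint ranges: [-3.07, 3.07], [-1.43, 2.12], [-1.02, 1.25], [-3.03, 1.67], [-3.05, -0], [-3.03, 3.03]. Speed limits (rad/s): [2.39, 2.39, 3.01, 3.14, 3.14, 3.14].

## Interface

Orientations are given as a rotation vector (axis times angle).
In Python, from rig import ctrl, capture, camera_params gives the robot as it stands.
- The arm moves only by the tool step_arm, never from a script. Its argument "increments" is a list of rows, each a list of 3 entries, a list of its own where there are three numbers: the shift along the tool's x, y, z in cm, then the turn, a rotation vector about the tool's x, y, z in rad, then the finger opening in cm, from 0 to 8.76. A call has 1 to 5 rows; each row shifts and turns the commanded pose from where the row before left it, along the tool's axes as they then stand; what a row does not reach is not made up. A row lasts 1/8 s, in which the tool goes at most 62.5 mm and 10.7 degrees, less where a joint would pass 70% of its speed; a pose out of reach is approached as far as the arm can. A call is refused whole if a number of a shift passes 6.25 or a number of a turn 0.188, either way. A call with a gripper value outside its range is refused whole. The fingers move at their own pace and stop on an object; "squeeze" is the grip in N (left out, the last holds). Time passes only in rows, so rows that do not move let the fingers close. It gives the time, the measured TCP pose, the force, the opening and the grip force at its end, in the units of the state.
- ctrl.get_state(): the state, without advancing time (a new reading comes with each control period).
- capture(name): name is "side" or "top"; returns the picture (420x560x3 uint8, red, green, blue); there is no depth.
- camera_params(name): a dict with "intrinsics" (3x3 intrinsics, pixels), "R" (3x3) and "t" (3): a world point X has camera coordinates R X + t. Camera axes: x right, y down, z forward; pixel columns grow to the right and rows downward; lengths in m; the calibration is good to about 2 mm. A picture is of the moment at which its call begins. camera_params takes no time and is no camera call.
- ctrl.sign_off(): hands the job in; it is judged then, once.
The state is a dict: "time": time; "qpos": joint angles; "joint_vel": joint speeds; "joint_efforts": joint torques, N m; "ee_pos": TCP position; "tool_rot": TCP orientation; "force": force on the tool from outside, world axes, zero at the start; "wrist_torque": the same for the moment, N m; "opening": finger opening in m; "finger_force": force on a finger pad.
Only numpy, scipy, OpenCV 4.12 (cv2) and the standard library are available. Lean on these libraries where they do the work, as an engineer would, in place of code of your own. Each camera call takes 0.05 s, during which the arm holds its last target. There are 200 camera calls.

## Task

One of the two pump heads has its cover standing up out of its clips. Take the seating tool, press that cover straight down with it until it clicks fully home, without cocking the cover, bearing on the little sight glass in its middle or pushing with the gripper itself; then stand the tool upright wholly on its round pad again and let go. Leave the other pump head, the crucible and the brass weight alone.

Things in the scene. Friction and masses are not known exactly. Their poses are not given: they have to be found in the camera images.
- pump: the pump head to be closed, fixed to the worktop; origin at the centre of its underside, z up. A square aluminium flange 104 x 104 x 10 mm carries an upright round drum 96 mm across whose flat top is 50 mm above the worktop. A short pipe stub sticks out level from its -x side; two steel spring clips stand at its +y and -y sides, their hooks ending 38 mm from the drum's axis and about 64 mm above the worktop (they swing outward and back by themselves as the cover passes)
- cover_top (a point): centre of the flat upper face of the popped grey plastic cover (round, 80 mm across, 8 mm thick), on the drum's axis; z is the face's normal. The face is 68 mm above the worktop as found (10 mm gap showing below the cover) and 58 mm when home. A round sight glass 24 mm across rises 5 mm above the face in its middle: press only on the flat ring around it. The cover can tip on a stiff spring if it is pressed at one edge or with the tool held askew
- cover (a joint): travel of the popped cover, m: 0 standing up as found, 0.010 fully home. It resists with about 15 N at first, less and less on the way down, snaps home by itself beyond half way, and then stays
- pump_done: the other pump head, of the same shape and size, origin at the centre of its underside; its cover is home already (its flat face 58 mm above the worktop, no gap). To be left alone
- seater_mid (a point): the seating tool, at half its height on its axis (56 mm above its lower face); z runs up the tool. 112 mm tall in all, 0.2 to 0.33 kg, it stands on its cup: a white plastic cup, open below, 58 mm outside and 40 mm inside diameter, recess 18 mm deep, shoulder up to 30 mm above its lower face; above it a round black handle 26 mm in diameter (30 to 98 mm above the lower face), with a 32 mm knob on top. Grasp the handle from above
- pad: the tool's fixed round black rubber pad, about 100 mm in diameter; origin at the centre of its underside, its top 6 mm above that; the tool stands on it at the start
- crucible_mid (a point): white crucible, 40 mm across, 30 mm tall, loose, at its centre; bystander
- weight_mid (a point): brass-coloured calibration weight, 28 mm across, 35 mm tall, loose, at its centre; bystander
There are look-alikes about, which are no part of the job. Leave any orange look-alike of the part that bears seater_mid alone.

How it is judged:
By the outcome, as a careful person would: the job done as asked, in the order asked, and still so for the second after the job is handed in, with the robot touching nothing.
It also fails if it takes over 64 s, if anything falls off the work surface, if the arm or the gripper's body presses on something with over 40 N, if the wrist force passes 120 N, or if a joint passes its speed limit or range.

## Working session

There is one attempt and no reset: what is moved stays moved. The work goes in short steps, Python scripts to look and compute and a tool call to move; the robot and the scene stay as the last step left them, time stands still between calls to the robot, and variables do not carry over. Pictures are saved under pics/ and viewed, at most 10 in all, crops included, and the job is handed in when it is done.

Besides the shell and the picture viewer there is one more tool, called after "Call:" in YAML: its name, and indented under it one key for each argument. step_arm: Moves the arm, as the interface text tells. Its arguments: {"type":"object","properties":{"increments":{"type":"array"},"squeeze":{"type":"number"}},"required":["increments"]}

```bash
mkdir -p pics; ls
python3 - <<'E'
from rig import ctrl,capture,camera_params
import cv2
for n in("side","top"):
    cv2.imwrite(f"pics/{n}0.png",capture(n)[:,:,::-1]); p=camera_params(n); print(n,p)
s=ctrl.get_state();print(s)
E
```

```text
pics
side {'intrinsics': array([[502.51391598,   0.        , 286.15540607],
       [  0.        , 502.51391598, 210.44825909],
       [  0.        ,   0.        ,   1.        ]]), 'R': array([[ 0.98106895, -0.19288377,  0.0173077 ],
       [-0.1100181 , -0.6286673 , -0.76985287],
       [ 0.15937291,  0.75337459, -0.63798667]]), 't': array([-0.53411665,  0.10473736,  1.15051359])}
top {'intrinsics': array([[411.14630714,   0.        , 279.51759902],
       [  0.        , 411.14630714, 202.76786219],
       [  0.        ,   0.        ,   1.        ]]), 'R': array([[-0.01735995, -0.99956093,  0.02401218],
       [-0.98715606,  0.01332002, -0.15920265],
       [ 0.15881291, -0.02646752, -0.98695386]]), 't': array([0.00173337, 0.54495234, 0.92840356])}
{'time': 0.1, 'qpos': array([ 1.57506269e+00,  3.59279164e-01,  1.11231257e-02, -3.05053443e-04,
       -1.22409020e+00, -2.88149396e-01]), 'joint_vel': array([ 0.00061633, -0.00236225,  0.00301374,  0.00312641, -0.00091288,
       -0.00068892]), 'joint_efforts': array([-2.76728402e-03, -5.84166241e+01,  2.93752223e+01,  7.01568246e+00,
        1.01747538e-02, -5.72228737e-05]), 'ee_pos': array([0.18893674, 0.64758363, 0.24772842]), 'tool_rot': array([ 3.10851384e+00, -4.44379162e-01, -1.13880496e-04]), 'force': array([0.04886779, 0.32092666, 0.52162806]), 'wrist_torque': array([-0.06378986,  0.03983028, -0.02505108]), 'finger_force': 0.0, 'opening': 0.08778900381859742}
```

View pics/side0.png

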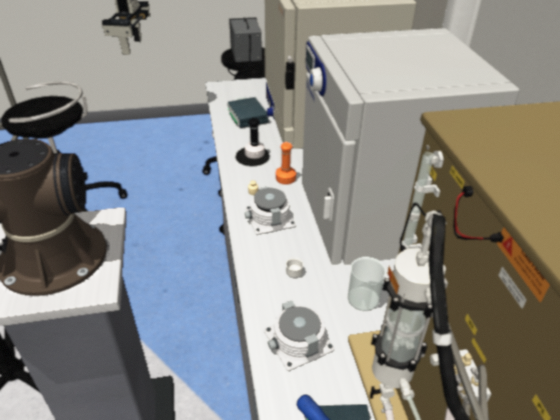

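View pics/top0.png

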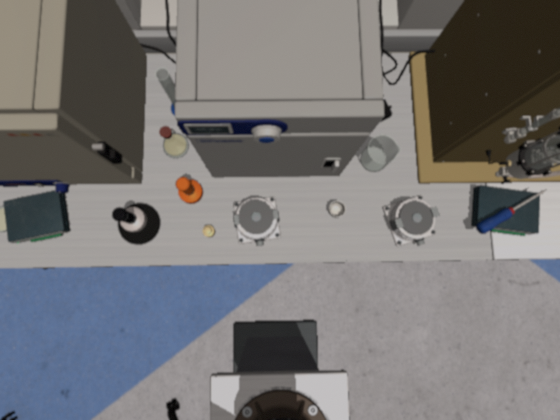

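The side view shows the black and white tool on its black pad at about (254,145) and the orange look-alike at (286,165). The pumps are at (269,207) and (299,330), the weight at (253,188) and the crucible at (295,268). In the top view the tool is at (128,218), orange at (188,188), the pumps at (257,217) and (413,217), the weight at (208,231) and the crucible at (335,208).

Could be taken for the tool: the black/white one at top (128,218), or the orange one at top (188,188). I choose the black/white one. Could be taken for the pump to close: top (257,217) or (413,217). I'll check in one crop.

Run:
```python
import cv2,numpy as np
s=cv2.imread("pics/side0.png");t=cv2.imread("pics/top0.png")
c=lambda im,u,v:cv2.resize(im[v-36:v+36,u-48:u+48],(400,300),interpolation=cv2.INTER_CUBIC)
cv2.imwrite("pics/crop1.png",np.vstack([np.hstack([c(s,269,208),c(s,300,330)]),np.hstack([c(s,254,143),c(t,135,218)])]))
```

```text
(no output)
```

View pics/crop1.png

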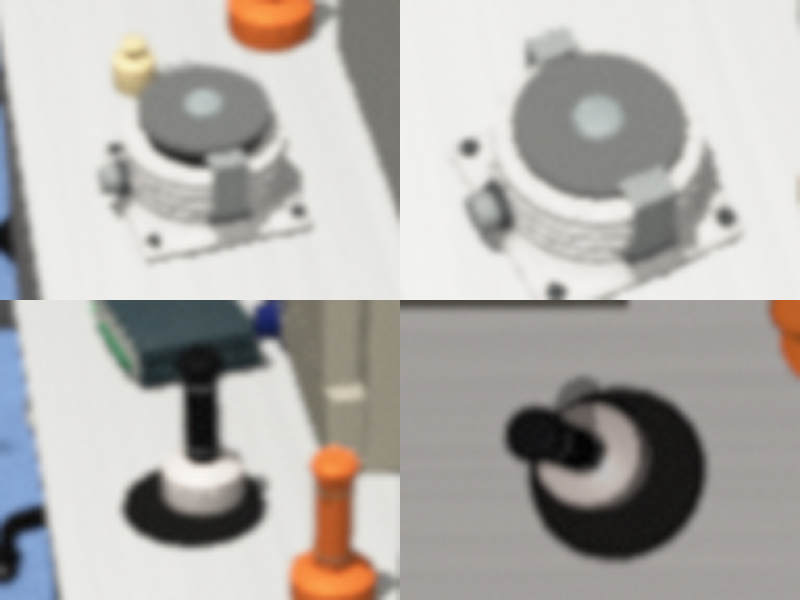

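The crop shows a dark gap below the cover of the left/far pump (top (257,217), side (269,207)), so that is the pump to close. The other one is flush. The black/white tool stands on its pad, off the pad's centre. Next I measure.

```bash
cat > h.py <<'E'
import cv2,numpy as np
from rig import ctrl,capture,camera_params
P={n:camera_params(n) for n in("side","top")}
def ray(n,uv):
    p=P[n];d=p["R"].T@np.linalg.inv(p["intrinsics"])@np.array([*uv,1.]);return -p["R"].T@p["t"],d
def onz(n,uv,z):
    o,d=ray(n,uv);return (o+d*(z-o[2])/d[2])[:2]
def proj(n,X):
    p=P[n];c=p["intrinsics"]@(p["R"]@np.array(X)+p["t"]);return c[:2]/c[2]
def circ(n,pts,z):
    "least squares circle of contour pixels cast on plane z"
    X=np.array([onz(n,q,z) for q in pts]);k=np.ones(len(X),bool)
    for _ in range(6):
        A=np.c_[2*X,np.ones(len(X))];b=(X**2).sum(1);s=np.linalg.lstsq(A[k],b[k],rcond=None)[0]
        r=np.sqrt(s[2]+s[0]**2+s[1]**2);e=abs(np.hypot(*(X-s[:2]).T)-r);k=e<max(.0015,1.5*np.median(e))
    return np.round([*s[:2],2*r],4),k.mean().round(2)
def blob(mask,seed):
    m=mask.astype(np.uint8);cs,_=cv2.findContours(m,cv2.RETR_EXTERNAL,cv2.CHAIN_APPROX_NONE)
    c=min(cs,key=lambda c:-cv2.pointPolygonTest(c,seed,True));return c[:,0,:].astype(float)
E
python3 - <<'E'
from h import *
im={n:cv2.imread(f"pics/{n}0.png") for n in P}
for n,pts in (("top",[(257,217),(250,207),(262,228),(413,217),(413,207),(276,217),(137,218),(150,225),(145,220),(122,214)]),("side",[(269,197),(260,205),(255,151),(254,158),(240,157),(275,200)])):
    for p in pts: print(n,p,im[n][p[1],p[0]])
hsv={n:cv2.cvtColor(i,cv2.COLOR_BGR2HSV) for n,i in im.items()}
t=im["top"].max(2);s=im["side"].max(2)
def rep(l,n,m,seed,z):
    c=blob(m,seed);print(l,n,len(c),c.min(0),c.max(0),circ(n,c,z))
rep("pad","top",t<60,(150,230),.006)
rep("pad","side",s<60,(240,158),.006)
rep("cover","top",t<125,(250,210),.068)
rep("cover","side",s<150,(260,200),.068)
rep("done","top",t<125,(408,210),.058)
rep("done","side",s<150,(290,325),.058)
E
```

```text
top (257, 217) [135 135 136]
top (250, 207) [ 97  99 100]
top (262, 228) [101 103 105]
top (413, 217) [120 120 119]
top (413, 207) [95 96 99]
top (276, 217) [136 139 139]
top (137, 218) [156 161 171]
top (150, 225) [20 23 24]
top (145, 220) [71 73 78]
top (122, 214) [22 20 21]
side (269, 197) [197 198 189]
side (260, 205) [118 119 120]
side (255, 151) [227 231 236]
side (254, 158) [ 93  96 102]
side (240, 157) [28 28 30]
side (275, 200) [131 134 133]
pad top 149 [119. 204.] [159. 243.] (array([0.5056, 0.3333, 0.095 ]), np.float64(0.62))
pad side 80 [237. 150.] [268. 164.] (array([0.5069, 0.3263, 0.0903]), np.float64(0.61))
cover top 96 [238. 200.] [273. 232.] (array([0.5111, 0.0498, 0.0756]), np.float64(0.79))
cover side 83 [255. 188.] [286. 211.] (array([0.5076, 0.0367, 0.0853]), np.float64(0.63))
done top 213 [384. 197.] [433. 236.] (array([ 0.5051, -0.3062,  0.1013]), np.float64(0.62))
done side 111 [280. 306.] [319. 341.] (array([ 0.5035, -0.331 ,  0.0751]), np.float64(0.76))
```

Run:
```python
from h import *
im={n:cv2.imread(f"pics/{n}0.png") for n in P}
def cen(n,box,f):
    u0,v0,u1,v1=box;g=im[n][v0:v1,u0:u1].max(2);m=f(g).astype(np.uint8)
    k,l,st,c=cv2.connectedComponentsWithStats(m);i=1+np.argmax(st[1:,4]);b=st[i];return c[i]+[u0,v0],b[2:]
for l,n,b,f,z in (("glass","top",(250,210,264,224),lambda g:g>112,.073),("glass","side",(262,190,278,203),lambda g:g>160,.073),
  ("cup","top",(112,200,162,245),lambda g:g>110,.036),("cup","side",(240,140,272,165),lambda g:g>110,.021),
  ("knobtop","side",(244,108,264,130),lambda g:g<50,.112)):
    c,s=cen(n,b,f);print(l,n,c.round(1),s,onz(n,c,z).round(4))
for n,b in(("top",(108,200,162,245)),("side",(236,110,272,168))):
    u0,v0,u1,v1=b
    print(n);[print(v,' '.join(f"{x//10:2d}" for x in im[n][v,u0:u1].max(1))) for v in range(v0,v1,1)]
o=[ray("top",(257,217)),ray("side",(270.2,196))]
```

```text
glass top [256.  216.4] [ 9 10 75] [0.5094 0.0483]
glass side [269.1 196.1] [ 9  7 48] [0.5095 0.0432]
cup top [144.7 214.7] [ 50  45 463] [0.522  0.3108]
cup side [257.1 149. ] [ 32  25 468] [0.5231 0.3358]
knobtop side [253.7 121.6] [ 20  11 132] [0.5155 0.3374]
top
200 16 16 16 16 16 16 16 16 16 16 16 16 16 16 16 16 16 16 15 15 14 13 12 12 13 14 15 15 16 15 16 16 16 16 16 16 16 16 16 15 16 16 15 16 15 16 16 16 16 16 16 15 15 15
201 16 16 16 16 16 15 16 16 16 15 16 16 16 16 16 16 16 15 14 13 12 11 10 10 11 12 13 15 15 15 14 15 14 14 15 15 15 15 16 15 15 15 15 15 15 15 15 15 15 16 15 15 16 15
202 15 15 15 15 15 15 15 16 15 15 15 15 15 15 15 15 15 14 12 11 10  9  9  9  9  9 11 13 13 12 11 11 11 12 12 13 14 14 14 15 15 16 15 16 15 16 15 16 16 15 16 15 15 16
203 16 16 15 15 16 16 16 16 16 15 16 16 16 16 16 16 15 13 11 10  9  9  9  8  8  7  8  9  9  7  7  7  7  7  8  9 10 10 11 13 14 15 15 16 16 16 16 16 16 16 16 16 16 16
204 16 16 16 16 16 16 16 16 16 16 16 16 16 16 16 15 14 11 10  9  9  8  7  6  5  4  4  4  4  3  3  3  3  3  4  4  5  5  6  9 11 13 14 15 16 16 16 16 16 16 16 16 16 16
2
[... 12439 characters left out ...]
3  3  3  5  9 14 19 21 22 22
162 22 19 15 10  6  4  3  3  3  3  3  3  3  2  3  3  2  3  3  2  3  3  3  3  3  2  3  4  7 11 15 19 21 22 22 22
163 23 22 19 16 13  9  6  4  3  3  2  3  3  3  3  2  3  3  3  3  3  3  3  3  4  5  6 10 14 17 20 21 22 22 22 22
164 23 23 22 21 19 17 13 10  7  5  5  4  4  4  3  3  3  3  3  4  4  5  6  7  8 11 14 17 19 21 22 22 22 22 22 22
165 23 23 23 23 22 21 19 17 15 13 11 10  9  8  7  6  6  7  8  8  9 11 13 14 16 18 20 21 22 22 22 22 22 22 23 22
166 23 23 23 23 23 22 22 21 21 20 18 18 17 15 14 14 14 15 15 16 17 18 20 20 21 22 22 22 22 22 22 22 22 23 23 22
167 23 23 23 23 23 23 23 23 22 22 22 22 21 21 20 20 20 21 21 21 21 22 22 22 22 22 22 23 22 22 22 22 22 22 22 23
```

Run:
```python
from h import *
im={n:cv2.imread(f"pics/{n}0.png") for n in P}
print("knob top",onz("top",(119.8,214.1),.118))
f=onz("side",(253.9,157.8),.006);c=ray("side",(254,150))[0][:2];d=(f-c)/np.linalg.norm(f-c)
print("cup base side",f+d*.029)
# cup bright ring right/lower edge from top: shoulder (z .036) and base (z .006)
print("cup top-view: right edge base",onz("top",(146.3,218.5),.006)," bottom edge base",onz("top",(132,231.2),.006))
# subpixel edge circles
def edges(n,c,a0,a1,rmax,thr,rmin=0):
    g=cv2.cvtColor(im[n],cv2.COLOR_BGR2GRAY).astype(np.float32);o=[]
    for a in np.radians(np.arange(a0,a1,4)):
        r=np.arange(rmin,rmax,.1);x=c[0]+r*np.cos(a);y=c[1]+r*np.sin(a)
        v=cv2.remap(g,x.astype(np.float32)[None],y.astype(np.float32)[None],1)[0]
        k=np.argmax(v>thr)
        if k: o.append((x[k],y[k]))
    return o
print("pad top",circ("top",edges("top",(138,224),-60,170,40,90,16),.006))
print("pad side",circ("side",edges("side",(253,158),-20,200,30,125,4),.006))
print("cover top",circ("top",edges("top",(256,216.5),0,360,26,120,7),.068))
print("cover side",circ("side",edges("side",(269,198),150,390,26,160,6),.068))
for n in P: print(n,proj(n,[.509,.047,.073]))
# crude positions of bystanders
print("weight",onz("top",(208,231),.035),"orange",onz("top",(190,192),.03),"crucible",onz("top",(335,208),.03))
```

```text
knob top [0.51289809 0.33937987]
cup base side [0.51396854 0.34280141]
cup top-view: right edge base [0.51672257 0.31582477]  bottom edge base [0.48639689 0.34897112]
pad top (array([0.5057, 0.3334, 0.1004]), np.float64(1.0))
pad side (array([0.5067, 0.324 , 0.0993]), np.float64(1.0))
cover top (array([0.511 , 0.0501, 0.0773]), np.float64(0.89))
cover side (array([0.5078, 0.0434, 0.0807]), np.float64(0.62))
side [268.63404864 195.21046451]
top [256.53019736 216.60272231]
weight [0.48139212 0.1623234 ] orange [0.57612485 0.2069634 ] crucible [ 0.5325899  -0.14005618]
```

Call:
step_arm:
  increments:
    - [[0, 0, 0], [0, 0, -0.142], 8.76]
    - [[0, 0, 0], [0, 0, -0.142], 8.76]
    - [[4, 3.8, 0], [0, 0, 0], 8.76]
    - [[4, 3.8, 0], [0, 0, 0], 8.76]
    - [[4, 3.8, 0], [0, 0, 0], 8.76]
  squeeze: 30

```text
time: 0.72
ee_pos: [0.3098, 0.5326, 0.2481]
tool_rot: [3.141, 0.001, -0.0]
force: [-0.3, 0.3, -0.3]
opening: 0.0874
finger_force: 0.0
```

Call:
step_arm:
  increments:
    - [[4, 3.8, 0], [0, 0, 0], 8.76]
    - [[4, 3.8, 0], [0, 0, 0], 8.76]
    - [[4, 3.8, 0], [0, 0, 0], 8.76]
    - [[4, 3.8, 0], [0, 0, 0], 8.76]
    - [[0, 0, 0], [0, 0, 0], 8.76]

```text
time: 1.35
ee_pos: [0.471, 0.3792, 0.2481]
tool_rot: [3.141, -0.007, -0.001]
force: [-0.3, -0.1, -0.9]
opening: 0.0878
finger_force: 0.0
```

Call:
step_arm:
  increments:
    - [[4.2, 3.9, 0], [0, 0, 0], 8.76]
    - [[0, 0, 4.5], [0, 0, 0], 8.76]
    - [[0, 0, 4], [0, 0, 0], 8.76]
    - [[0, 0, 0], [0, 0, 0], 8.76]

```text
time: 1.85
ee_pos: [0.5092, 0.3418, 0.1604]
tool_rot: [3.137, 0.0, -0.008]
force: [0.1, 0.4, 0.1]
opening: 0.0876
finger_force: 0.0
```

Run:
```python
from h import *
a=capture("side")[:,:,::-1];b=capture("top")[:,:,::-1]
cv2.imwrite("pics/side1.png",a);cv2.imwrite("pics/top1.png",b)
e=ctrl.get_state()["ee_pos"];print(e)
for n in P:print(n,proj(n,e+[0,0,-.022]),[proj(n,[e[0],e[1],z]).round(1) for z in(.118,.036,.006)])
cv2.imwrite("pics/c2.png",np.hstack([cv2.resize(a[70:190,200:306],(400,453),interpolation=2),cv2.resize(b[160:280,70:176],(400,453),interpolation=2)]))
```

```text
[0.51129538 0.34377587 0.16452003]
side [251.57593452 110.89977338] [array([251.8, 118.7]), array([252.5, 143.6]), array([252.8, 152.2])]
top [113.42964158 213.34175592] [array([117.7, 214.9]), array([130.4, 219.4]), array([134.6, 220.9])]
```

View pics/c2.png

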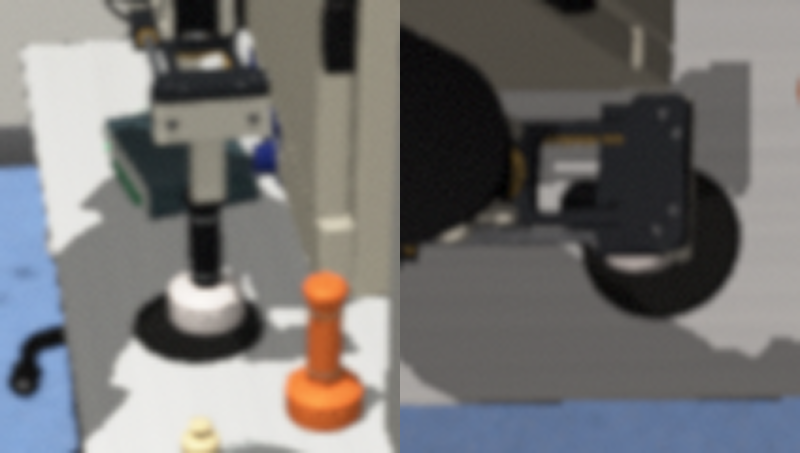

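The close view shows the near finger at about (254.8,124) in line with the handle at about (254,135), and the fingertips still above the knob. The alignment is good, so I go down and grasp.

Call:
step_arm:
  increments:
    - [[0, 0, 4], [0, 0, 0], 8.76]
    - [[0, 0, 3.2], [0, 0, 0], 8.76]
    - [[0, 0, 1], [0, 0, 0], 8.76]
    - [[0, 0, 0], [0, 0, 0], 8.76]
    - [[0, 0, 0], [0, 0, 0], 8.76]

```text
time: 2.58
ee_pos: [0.5119, 0.3441, 0.0835]
tool_rot: [-3.14, -0.001, -0.003]
force: [0.6, -0.1, 0.1]
opening: 0.0875
finger_force: 0.0
```

Run:
```python
from h import *
print(proj("side",[.511,.288,.1425]),proj("side",[.511,.298,.1425]))
s=ctrl.get_state();print(s["ee_pos"],s["force"],s["tool_rot"],s["qpos"])
```

```text
[254.37867727 120.80985257] [253.84418764 118.99092574]
[0.51189329 0.34406143 0.08347953] [ 0.63594986 -0.08919497  0.13400457] [-3.13960990e+00 -1.12337837e-03 -3.20948260e-03] [ 9.08232450e-01  4.12021514e-01 -3.22182499e-01  5.29907214e-04
 -8.33772801e-01  6.62923903e-01]
```

Call:
step_arm:
  increments:
    - [[0, 0, 0], [0, 0, 0], 4]
    - [[0, 0, 0], [0, 0, 0], 3]
    - [[0, 0, 0], [0, 0, 0], 2]
    - [[0, 0, 0], [0, 0, 0], 1.5]
    - [[0, 0, 0], [0, 0, 0], 1.5]
  squeeze: 15

```text
time: 3.2
ee_pos: [0.5111, 0.343, 0.0815]
tool_rot: [3.141, 0.0, -0.0]
force: [1.0, 0.2, -0.2]
opening: 0.0433
finger_force: 0.0
```

Call:
step_arm:
  increments:
    - [[0, 0, 0], [0, 0, 0], 0]
    - [[0, 0, 0], [0, 0, 0], 0]
    - [[0, 0, 0], [0, 0, 0], 0]
    - [[0, 0, 0], [0, 0, 0], 0]
  squeeze: 55

```text
time: 3.7
ee_pos: [0.5112, 0.3432, 0.0816]
tool_rot: [-3.141, -0.0, -0.0]
force: [0.2, 0.6, -0.4]
opening: 0.0252
finger_force: 46.6
```

Call:
step_arm:
  increments:
    - [[0, 0, -1], [0, 0, 0], 0]
    - [[0, 0, -3], [0, 0, 0], 0]
    - [[0, 0, -5], [0, 0, 0], 0]
    - [[0, 0, -5], [0, 0, 0], 0]
    - [[0, 0, -1], [0, 0, 0], 0]

```text
time: 4.32
ee_pos: [0.5122, 0.3439, 0.2361]
tool_rot: [-3.137, -0.001, -0.007]
force: [0.5, -0.1, -3.6]
opening: 0.0251
finger_force: 46.9
```

Call:
step_arm:
  increments:
    - [[0, 3, 0], [0, 0, 0], 0]
    - [[0, 5, 0], [0, 0, 0], 0]
    - [[0, 5, 0], [0, 0, 0], 0]
    - [[0, 5, 0], [0, 0, 0], 0]
    - [[0, 5, 0], [0, 0, 0], 0]

```text
time: 4.95
ee_pos: [0.5095, 0.1103, 0.2302]
tool_rot: [3.14, -0.0, -0.004]
force: [1.1, -0.7, -3.0]
opening: 0.0246
finger_force: 46.9
```

Call:
step_arm:
  increments:
    - [[0, 4, 0], [0, 0, 0], 0]
    - [[0, 2.5, 0], [0, 0, 0], 0]
    - [[0, 0, 0], [0, 0, 0], 0]
    - [[0, 0, 0], [0, 0, 0], 0]

```text
time: 5.45
ee_pos: [0.5104, 0.0476, 0.2308]
tool_rot: [3.141, -0.001, -0.002]
force: [-0.2, 0.9, -3.0]
opening: 0.0249
finger_force: 46.9
```

Run:
```python
from h import *
a=capture("side")[:,:,::-1];b=capture("top")[:,:,::-1]
cv2.imwrite("pics/side2.png",a);cv2.imwrite("pics/top2.png",b)
s=ctrl.get_state();e=s["ee_pos"];print(e,s["tool_rot"],s["force"],s["opening"])
for n in P:print(n,[proj(n,[e[0],e[1],e[2]+z]).round(1) for z in(-.0756,-.0456)])
cv2.imwrite("pics/c3.png",np.hstack([cv2.resize(a[130:250,215:321],(400,453),interpolation=2),cv2.resize(b[160:280,200:306],(400,453),interpolation=2)]))
```

```text
[0.51080196 0.0483832  0.23109691] [ 3.14141030e+00  1.05740632e-03 -1.31433490e-03] [ 0.38256289  0.5307068  -3.00234689] 0.02498821928912718
side [array([269.1, 166.8]), array([269.1, 156. ])]
top [array([254.6, 210.8]), array([254.1, 208.7])]
```

View pics/c3.png

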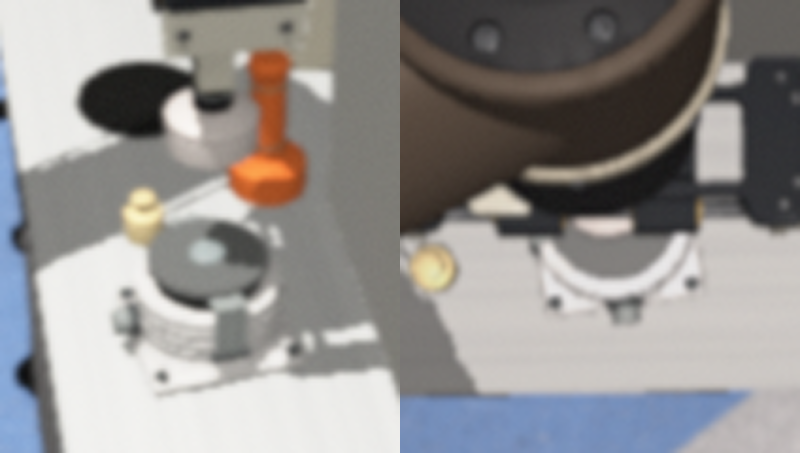

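The side crop shows the cup at about u=268, above the glass at about u=269. The cover still stands up. I go down close and measure again.

Call:
step_arm:
  increments:
    - [[0, 0, 2], [0, 0, 0], 0]
    - [[0, 0, 3], [0, 0, 0], 0]
    - [[0, 0, 1.5], [0, 0, 0], 0]
    - [[0, 0, 0], [0, 0, 0], 0]
    - [[0, 0, 0], [0, 0, 0], 0]

```text
time: 6.18
ee_pos: [0.5118, 0.0484, 0.1675]
tool_rot: [-3.141, -0.001, -0.002]
force: [0.2, 0.6, -3.1]
opening: 0.0248
finger_force: 46.9
```

Run:
```python
from h import *
a=capture("side")[:,:,::-1];b=capture("top")[:,:,::-1]
cv2.imwrite("pics/side3.png",a);cv2.imwrite("pics/top3.png",b)
s=ctrl.get_state();e=s["ee_pos"];print(e,s["tool_rot"],s["force"],s["opening"])
print(proj("side",[e[0],e[1],e[2]-.0756]),proj("side",[.51,.0485,.068]))
cv2.imwrite("pics/c4.png",np.hstack([cv2.resize(a[160:232,232:304],(400,400),interpolation=2),cv2.resize(b[180:252,220:292],(400,400),interpolation=2)]))
```

```text
[0.51180064 0.04837848 0.16761867] [-3.14099133e+00 -8.28834342e-04 -2.66067609e-03] [-0.14111336 -0.7194202  -3.47611879] 0.024717921603512483
[269.64737102 188.50684644] [268.94639498 196.41329618]
```

View pics/c4.png

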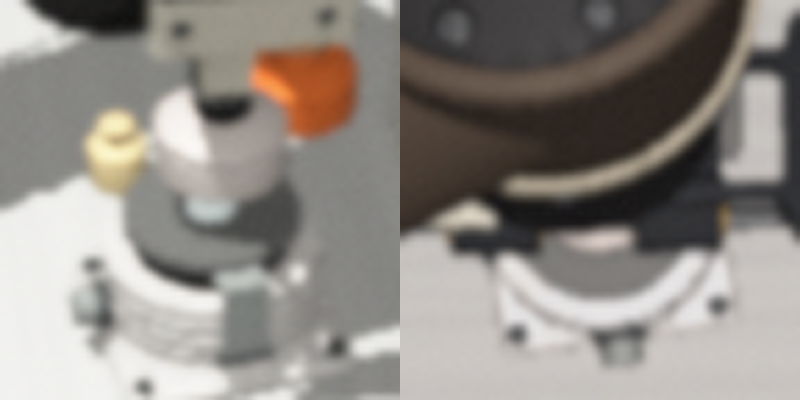

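Run:
```python
from h import *
a=cv2.imread("pics/side3.png");g=a.max(2)
for u in(259,262,265,274,277): print(u,list(zip(range(186,214),g[186:214,u])) if u==259 else list(g[186:214,u]))
for v in (186,188,190): print(v,list(g[v,254:290]))
for v in (200,202,204): print(v,list(g[v,248:296]))
for p in ([.5118,.0484,.092],[.5095,.0485,.068]):
    C=ray("side",(1,1))[0][:2];d=np.array(p[:2])-C;d/=np.linalg.norm(d);r=.029 if p[2]>.07 else .04
    print(proj("side",[*(np.array(p[:2])-d*r),p[2]]))
```

```text
259 [(186, np.uint8(195)), (187, np.uint8(196)), (188, np.uint8(190)), (189, np.uint8(165)), (190, np.uint8(149)), (191, np.uint8(144)), (192, np.uint8(143)), (193, np.uint8(140)), (194, np.uint8(140)), (195, np.uint8(142)), (196, np.uint8(140)), (197, np.uint8(139)), (198, np.uint8(141)), (199, np.uint8(140)), (200, np.uint8(140)), (201, np.uint8(140)), (202, np.uint8(140)), (203, np.uint8(140)), (204, np.uint8(134)), (205, np.uint8(117)), (206, np.uint8(93)), (207, np.uint8(77)), (208, np.uint8(120)), (209, np.uint8(192)), (210, np.uint8(232)), (211, np.uint8(242)), (212, np.uint8(243)), (213, np.uint8(237))]
262 [np.uint8(223), np.uint8(199), np.uint8(190), np.uint8(184), np.uint8(180), np.uint8(175), np.uint8(167), np.uint8(153), np.uint8(138), np.uint8(134), np.uint8(134), np.uint8(135), np.uint8(136), np.uint8(137), np.uint8(140), np.uint8(140), np.uint8(140), np.uint8(140), np.uint8(139), np.uint8(138), np.uint8(124), np.uint8(97), np.uint8(68), np.uint8(72), np.uint8(144), np.uint8(218), np.uint8(240), np.uint8(242)]
265 [np.uint8(248), np.uint8(239), np.uint8(219), np.uint8(
[... 4335 characters left out ...]
4), np.uint8(242), np.uint8(235), np.uint8(206), np.uint8(152), np.uint8(121), np.uint8(126), np.uint8(134), np.uint8(136), np.uint8(139), np.uint8(139), np.uint8(141), np.uint8(139), np.uint8(141), np.uint8(139), np.uint8(140), np.uint8(139), np.uint8(138), np.uint8(139), np.uint8(138), np.uint8(134), np.uint8(133), np.uint8(133), np.uint8(128), np.uint8(126), np.uint8(124), np.uint8(119), np.uint8(105), np.uint8(85), np.uint8(74), np.uint8(76), np.uint8(93), np.uint8(119), np.uint8(137), np.uint8(148), np.uint8(150), np.uint8(150), np.uint8(144), np.uint8(137), np.uint8(136), np.uint8(134), np.uint8(135), np.uint8(134), np.uint8(135)]
[269.67960894 195.92727028]
[268.80726531 206.81668793]
```

The cup and cover edges are both centred at about u=269.5. The cup's front edge, about row 195.8, and the cover's front edge, about row 206.5, match the prediction to about 1 mm. The tool is centred on the cover, so I press.

Call:
step_arm:
  increments:
    - [[0, 0, 1], [0, 0, 0], 0]
    - [[0, 0, 0.8], [0, 0, 0], 0]
    - [[0, 0, 0.3], [0, 0, 0], 0]
    - [[0, 0, 0.2], [0, 0, 0], 0]
    - [[0, 0, 0], [0, 0, 0], 0]
  squeeze: 60

```text
time: 6.9
ee_pos: [0.5113, 0.0481, 0.1436]
tool_rot: [-3.142, -0.0, -0.0]
force: [-0.0, 0.1, -2.8]
opening: 0.0251
finger_force: 51.7
```

Call:
step_arm:
  increments:
    - [[0, 0, 0.2], [0, 0, 0], 0]
    - [[0, 0, 0], [0, 0, 0], 0]

```text
time: 7.15
ee_pos: [0.5118, 0.0481, 0.1433]
tool_rot: [-3.142, -0.001, -0.003]
force: [-3.4, 0.7, 11.2]
opening: 0.0249
finger_force: 52.7
```

Call:
step_arm:
  increments:
    - [[0, 0, 0.15], [0, 0, 0], 0]
    - [[0, 0, 0.15], [0, 0, 0], 0]
    - [[0, 0, 0], [0, 0, 0], 0]

```text
time: 7.52
ee_pos: [0.5115, 0.0481, 0.139]
tool_rot: [-3.141, -0.001, -0.002]
force: [-0.2, 0.2, -1.9]
opening: 0.025
finger_force: 53.1
```

Run:
```python
from rig import ctrl
s=ctrl.get_state();print(s["ee_pos"],s["tool_rot"],s["force"],s["wrist_torque"],s["opening"])
```

```text
[0.51147855 0.04814591 0.13902256] [-3.14118653e+00 -5.25110435e-04 -1.78632745e-03] [-0.19757781  0.23061353 -1.90586779] [-0.01312366 -0.06560695 -0.0201559 ] 0.025047998200122528
```

Call:
step_arm:
  increments:
    - [[0, 0, 0.2], [0, 0, 0], 0]
    - [[0, 0, 0.2], [0, 0, 0], 0]
    - [[0, 0, 0.1], [0, 0, 0], 0]
    - [[0, 0, 0], [0, 0, 0], 0]

```text
time: 8.02
ee_pos: [0.511, 0.048, 0.1335]
tool_rot: [3.141, 0.0, -0.001]
force: [-0.4, -0.9, -2.3]
opening: 0.0248
finger_force: 53.0
```

Call:
step_arm:
  increments:
    - [[0, 0, 0.1], [0, 0, 0], 0]
    - [[0, 0, 0], [0, 0, 0], 0]

```text
time: 8.28
ee_pos: [0.5112, 0.048, 0.1333]
tool_rot: [3.141, 0.001, 0.001]
force: [-3.5, 0.1, 5.9]
opening: 0.0247
finger_force: 52.7
```

Call:
step_arm:
  increments:
    - [[0, 0, 0.1], [0, 0, 0], 0]
    - [[0, 0, 0], [0, 0, 0], 0]

```text
time: 8.52
ee_pos: [0.5116, 0.048, 0.1332]
tool_rot: [3.141, 0.001, 0.002]
force: [-5.9, -0.3, 13.3]
opening: 0.0251
finger_force: 52.4
```

Hard stop with the base at 58 mm, so the cover is home. I lift off and check it.

Call:
step_arm:
  increments:
    - [[0, 0, -0.5], [0, 0, 0], 0]
    - [[0, 0, -2], [0, 0, 0], 0]
    - [[0, 0, -4], [0, 0, 0], 0]
    - [[0, 0, -4], [0, 0, 0], 0]
    - [[0, 0, 0], [0, 0, 0], 0]

```text
time: 9.15
ee_pos: [0.5129, 0.0487, 0.2397]
tool_rot: [-3.139, -0.001, -0.009]
force: [0.5, -0.5, -3.8]
opening: 0.0254
finger_force: 53.0
```

Call:
step_arm:
  increments:
    - [[0, -3, 0], [0, 0, 0], 0]
    - [[0, -5, 0], [0, 0, 0], 0]
    - [[0, -5, 0], [0, 0, 0], 0]
    - [[0, -5, 0], [0, 0, 0], 0]
    - [[0, -5, 0], [0, 0, 0], 0]

```text
time: 9.78
ee_pos: [0.5104, 0.2794, 0.2351]
tool_rot: [3.141, -0.0, -0.002]
force: [1.0, 0.4, -3.1]
opening: 0.0249
finger_force: 53.0
```

Call:
step_arm:
  increments:
    - [[-0.2, -4, 0], [0, 0, 0], 0]
    - [[-0.2, -1.8, 0], [0, 0, 0], 0]
    - [[0, 0, 0], [0, 0, 0], 0]

```text
time: 10.15
ee_pos: [0.5064, 0.3366, 0.235]
tool_rot: [3.14, 0.002, -0.003]
force: [-0.2, -0.5, -3.9]
opening: 0.025
finger_force: 53.0
```

Run:
```python
from h import *
a=capture("side")[:,:,::-1]
cv2.imwrite("pics/side4.png",a)
s=ctrl.get_state();print(s["ee_pos"],s["tool_rot"],s["force"],s["opening"])
cv2.imwrite("pics/c5.png",np.hstack([cv2.resize(a[80:180,210:310],(400,400),interpolation=2),cv2.resize(a[160:250,224:314],(400,400),interpolation=2)]))
```

```text
[0.50657592 0.33571599 0.23538949] [ 3.14016466e+00  1.09075430e-03 -2.31611846e-03] [-0.4428572   0.2254653  -4.28729475] 0.02498925897331254
```

View pics/c5.png

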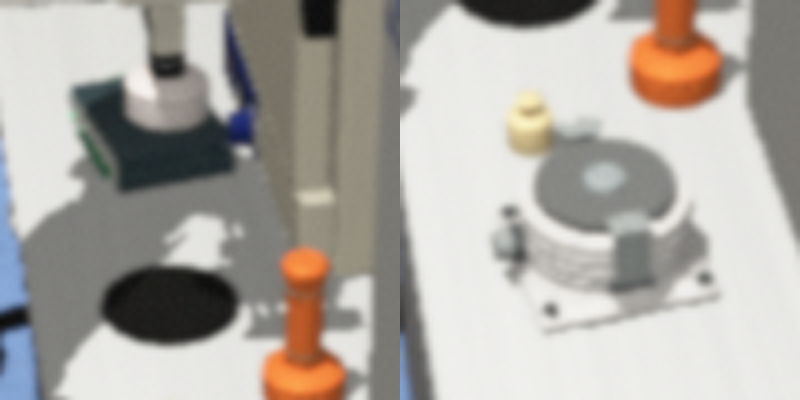

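The cover is home and level, with no gap and the clips hooked over it. The tool is above the pad, whose centre is at about (252,156). I lower it.

Call:
step_arm:
  increments:
    - [[0, 0.2, 3], [0, 0, 0], 0]
    - [[0, 0, 4.5], [0, 0, 0], 0]
    - [[0, 0, 4], [0, 0, 0], 0]
    - [[0, 0, 2.5], [0, 0, 0], 0]
    - [[0, 0, 0], [0, 0, 0], 0]

```text
time: 10.82
ee_pos: [0.5062, 0.3316, 0.0946]
tool_rot: [3.138, -0.002, -0.005]
force: [0.5, -0.4, -2.1]
opening: 0.0246
finger_force: 53.0
```

Call:
step_arm:
  increments:
    - [[0, 0, 0.4], [0, 0, 0], 0]
    - [[0, 0, 0.3], [0, 0, 0], 0]
    - [[0, 0, 0.2], [0, 0, 0], 0]
    - [[0, 0, 0], [0, 0, 0], 0]

```text
time: 11.32
ee_pos: [0.5071, 0.3341, 0.0878]
tool_rot: [-3.141, -0.0, -0.0]
force: [-0.2, 0.1, -3.4]
opening: 0.0251
finger_force: 53.0
```

Call:
step_arm:
  increments:
    - [[0, 0, 0.3], [0, 0, 0], 0]
    - [[0, 0, 0.2], [0, 0, 0], 0]
    - [[0, 0, 0], [0, 0, 0], 0]

```text
time: 11.7
ee_pos: [0.5069, 0.3339, 0.0822]
tool_rot: [3.141, 0.0, -0.001]
force: [0.1, 0.0, -3.8]
opening: 0.025
finger_force: 53.0
```

Call:
step_arm:
  increments:
    - [[0, 0, 0.1], [0, 0, 0], 0]
    - [[0, 0, 0], [0, 0, 0], 0]

```text
time: 11.95
ee_pos: [0.5071, 0.3342, 0.0817]
tool_rot: [-3.141, -0.001, -0.0]
force: [-0.6, 0.2, -1.4]
opening: 0.025
finger_force: 53.0
```

Contact has begun. I bring it fully down, then release.

Call:
step_arm:
  increments:
    - [[0, 0, 0.05], [0, 0, 0], 0]
    - [[0, 0, 0], [0, 0, 0], 0]

```text
time: 12.2
ee_pos: [0.5072, 0.3341, 0.0816]
tool_rot: [-3.141, -0.001, -0.001]
force: [-2.7, -1.2, 3.9]
opening: 0.0247
finger_force: 52.7
```

Call:
step_arm:
  increments:
    - [[0, 0, 0], [0, 0, 0], 3]
    - [[0, 0, 0], [0, 0, 0], 4]
    - [[0, 0, 0], [0, 0, 0], 6]
    - [[0, 0, 0], [0, 0, 0], 8.76]
    - [[0, 0, 0], [0, 0, 0], 8.76]

```text
time: 12.82
ee_pos: [0.5071, 0.334, 0.081]
tool_rot: [3.142, 0.0, 0.0]
force: [0.5, 0.3, -0.1]
opening: 0.0645
finger_force: 0.0
```

Call:
step_arm:
  increments:
    - [[0, 0, 0], [0, 0, 0], 8.76]
    - [[0, 0, 0], [0, 0, 0], 8.76]
    - [[0, 0, 0], [0, 0, 0], 8.76]
    - [[0, 0, 0], [0, 0, 0], 8.76]

```text
time: 13.32
ee_pos: [0.5071, 0.334, 0.0811]
tool_rot: [-3.142, -0.0, -0.0]
force: [0.4, 0.3, 0.9]
opening: 0.0876
finger_force: 0.0
```

Call:
step_arm:
  increments:
    - [[0, 0, -1.5], [0, 0, 0], 8.76]
    - [[0, 0, -4], [0, 0, 0], 8.76]
    - [[0, 0, -5], [0, 0, 0], 8.76]
    - [[0, 0, -5], [0, 0, 0], 8.76]
    - [[0, 0, 0], [0, 0, 0], 8.76]

```text
time: 13.95
ee_pos: [0.5089, 0.3355, 0.2423]
tool_rot: [-3.135, -0.001, -0.011]
force: [-0.3, 0.2, -0.4]
opening: 0.0879
finger_force: 0.0
```

Call:
step_arm:
  increments:
    - [[-4, -4, 0], [0, 0, 0], 8.76]
    - [[-4, -4, 0], [0, 0, 0], 8.76]
    - [[-4, -4, 0], [0, 0, 0], 8.76]
    - [[-4, -4, 0], [0, 0, 0], 8.76]
    - [[0, 0, 0], [0, 0, 0], 8.76]

```text
time: 14.58
ee_pos: [0.3445, 0.4963, 0.2362]
tool_rot: [-3.141, -0.007, 0.0]
force: [1.0, -0.8, -0.4]
opening: 0.0875
finger_force: 0.0
```

Call:
step_arm:
  increments:
    - [[-4, -4, 0], [0, 0, 0], 8.76]
    - [[-4, -4, 0], [0, 0, 0], 8.76]
    - [[0, 0, 0], [0, 0, 0], 8.76]
    - [[0, 0, 0], [0, 0, 0], 8.76]

```text
time: 15.08
ee_pos: [0.2672, 0.5734, 0.236]
tool_rot: [3.141, 0.001, -0.0]
force: [-0.4, 0.1, 0.4]
opening: 0.0878
finger_force: 0.0
```

Run:
```python
from h import *
a=capture("side")[:,:,::-1];b=capture("top")[:,:,::-1]
s=ctrl.get_state();print(s["ee_pos"],s["joint_vel"].round(3))
cv2.imwrite("pics/c6.png",np.hstack([cv2.resize(a[100:240,210:310],(400,560),interpolation=2),cv2.resize(b[150:290,90:190],(400,560),interpolation=2)]))
```

```text
[0.26795121 0.57304767 0.23619086] [-0.007 -0.003  0.001  0.001  0.002 -0.002]
```

View pics/c6.png

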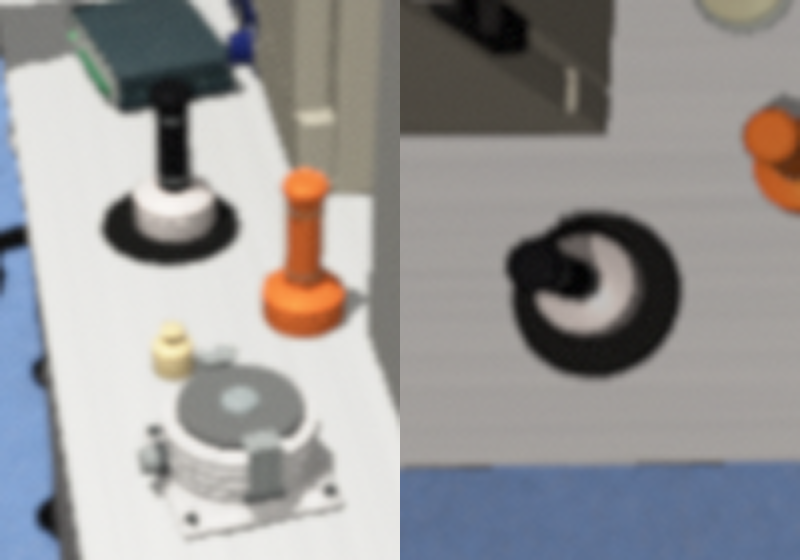

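The tool stands upright wholly on its pad, with the cup at about side (254,152) inside the pad. The cover is home and nothing else has moved, so I hand in.

```bash
python3 -c "
from rig import ctrl
print(ctrl.sign_off())"
```

```text
the job is handed in; nothing more can be done
None
```

The popped cover on the far pump head is pressed fully home and level, the seating tool stands upright wholly on its pad and is released, and the job was handed in at about 15 s with nothing else touched.

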